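# Latch the magnifier lamp onto its angled ball post

### The job

Fit the magnifier lamp to the ball post on the bench: take it by the grip block, put its socket square over the ball and push it down in line with the sleeve, past the spring plungers, until you feel it land on the ball, without ramming it; then let go and press the red latch lever all the way down so that the lamp is locked on. It should end with the lens over the orange tube rack, and everything else on the bench left as it stands.

Things in the scene. Friction and masses are not known exactly. Their poses are not given: they have to be found in the camera images.
- sleeve: The post's inclined sleeve, in which a steel rod with the hitch ball (38 mm across) is clamped. z runs along sleeve and rod, out through the top of the ball, always leaning 30 degrees from vertical towards the stand's -x; y level, x uphill. Origin: where the ball's centre is with the rod fully in, 190 mm above the bench. Black clamp collar 41 mm across from z = -80 to -68 mm. Rigid.
- ball_low (a point): Same point and axes as the sleeve's origin: the lowest place of the ball's centre. The rod may have been left drawn out by anything from 0 to 22 mm, so the ball's true centre lies that far along the sleeve's +z; it is not measured, so it must be seen or felt. The rod does not slip. Below the ball a neck 20 mm across, then from 28 to 62 mm below its centre a shoulder 36 mm across.
- stand: The ball post's foot, bolted down: dark steel plate 100 x 100 x 12 mm, a short upright aluminium post and a black elbow (z = 77 mm) from which the sleeve leans out. Origin: underside of the plate, below the elbow. The sleeve's origin is at (-65, 0, 190) mm in this frame; at yaw 0 it leans towards the robot.
- lamp: Loose magnifier lamp, 0.35 to 0.56 kg, 175 mm long without lever. Origin: the point where the ball's centre sits when the socket is home; z up as it lies, origin 36 mm above the bench. Lens at -x, red lever at +x. Once home (its z and x along the sleeve's) it stays there unheld, but can rock 6 degrees and turn about the rod. Centre of mass about 25 mm to -x of the grip block.
- grip (a point): Middle of the lamp's white grip block, at (0, 0, 47) mm in the lamp's frame, same axes. The block measures 36 mm (x) by 32 mm (y), from z = 26 to 67 mm, and stands on the grey socket (51 mm across): pinch it across y. With the TCP here, pointing along the lamp's -z, the fingertips are 2 mm above the grey socket.
- mouth (a point): Centre of the lamp's socket mouth, (0, 0, -36) mm in the lamp's frame, same axes: 49 mm across, narrowing over 8 mm to a bore of 40.4 mm. Two brass spring plungers poke into the bore at z = -10 mm, at +y and -y: the ball must be pushed past them (about 10 N, felt from 19 to 9 mm before home), then drops in and its top lands on the flat roof at z = +19 mm.
- lens (a point): Centre of the round lens, (-105, 0, -29) mm in the lamp's frame, same axes. It sits in a white ring 90 mm across, z = -36 to -22 mm, on a short arm from the socket.
- lever (a joint): Angle of the red latch lever, rad: 0 = fully raised, standing 46 degrees above the lamp's xy plane and pointing to +x; 0.8 = pressed fully down, locked. It starts within 0.12 of raised and stays where left (stiff hinge, 0.13 N m: 2 to 3 N at the pad). It swings a jaw in under the ball; with the socket not home the jaw strikes the ball and the lever stops short.
- lever_pad (a point): On top of the lever's red pad, 55 mm out from the hinge, which lies along the lamp's y at (28, 0, 0) mm. The pad is 26 mm wide, 38 to 76 mm from the hinge, its top 7.5 mm above the line through the hinge. A finger pressing along the lamp's -z at x = 72 mm slides along the pad over the whole stroke; the pad's top there ends at z = 8 mm, up to 10 mm lower as the lamp rocks under the press.
- tube_rack: Orange tube rack, 64 mm (x) x 100 mm (y) x 42 mm high with white caps rising to 49 mm, standing loose in front of the foot, below where the lens will hang: about 136 mm from the stand's origin towards the stand's -x. Origin: centre of its underside.
- bottle: Bystander: clear bottle with blue cap, 76 mm across, 150 mm high. Origin: centre of its underside.
- amber_bottle: Bystander: amber bottle with white cap, 64 mm across, 130 mm high. Origin: centre of its underside.
- blue_rack: Bystander: blue tube rack, 110 x 55 x 52 mm. Origin: centre of its underside.
- tip_box: Bystander: pipette tip box, green top, 122 x 87 x 59 mm. Origin: centre of its underside.
- beaker: Bystander: glass beaker, 72 mm across, 90 mm high. Origin: centre of its underside.
- pen_red: Bystander: white and red marker lying on the bench, 135 mm long, 12 mm thick. Origin: underside of its barrel.
- pen_green: Bystander: green marker lying on the bench, 135 mm long, 12 mm thick. Origin: underside of its barrel.
Things that resemble listed ones, but are neither listed nor needed, are in the scene too. What is shaped like the stand but green is not meant.

How it is judged:
By the outcome, as a careful person would: the job done as asked, in the order asked, and still so for the second after the job is handed in, with the robot touching nothing.
It also fails if it takes over 61 s, if anything falls off the work surface, if the arm or the gripper's body presses on something with over 40 N, if the wrist force passes 120 N, or if a joint passes its speed limit or range.

### The arm

A 6-joint arm with a two-finger parallel gripper is mounted at the origin on the work surface. World frame = base frame: x ahead of the robot, y to its left, z up, the work surface at z = 0. Lengths are in m, angles in degrees, forces in N, time in s.
With the tool pointing down it reaches from about 0.275 to 0.825 m from the base axis. Payload 4.9 kg.
Tool frame: the origin (TCP) lies between the finger pads, 19 mm behind the fingertips; this is the grasp point; z points along the fingers, y is the line along which they close (so a half turn about z gives the same grasp; the last joint's range is limited). The gripper opens to 85 mm and grips with 20 to 120 N. Pads are 22 mm wide; open, the fingers measure 114 mm over their backs; the gripper's body (76 mm by 85 mm) begins 54 mm behind the grasp point. The pads swing forward as they close: fully open they stand 13 mm farther back than shut.
Start: joints at [65.993, 18.69, -11.035, 60.275, 0, 82.311], TCP at [0.155, 0.528, 0.25] pointing down, gripper open.
Joint ranges: [-152.03, 152.03], [-55.5, 102.48], [-74.3, 77.21], [-110.64, 120.58], [-84.22, 78.4], [-180, 180]. Speed limits (degrees/s): [147.25, 147.25, 180, 180, 180, 180].

### API

Orientations are given as a 3x3 rotation matrix whose columns are the frame's x, y, z axes.
In Python, from station import ctrl, vision gives the robot as it stands.
- The arm moves only by the tool jog_arm, never from a script. Its argument "series" is a list of rows, each a list of 2 entries, a list of its own where there are three numbers: the shift along the tool's x, y, z normalised to -1 to 1, where 1 is 2 cm, then the turn, a rotation vector about the tool's x, y, z normalised to -1 to 1, where 1 is 8 degrees. In form: [[[x, y, z], [ax, ay, az]], ...]. A call has 1 to 5 rows; each row shifts and turns the commanded pose from where the row before left it, along the tool's axes as they then stand; what a row does not reach is not made up. A row lasts 1/8 s, in which the tool goes at most 62.5 mm and 10.7 degrees, less where a joint would pass 70% of its speed; a pose out of reach is approached as far as the arm can. A call with a number of a shift or a turn outside -1 to 1 is refused whole. A call with a gripper value outside its range is refused whole. "fingers" is the closure in counts, from 0 (fully open) to 255 (shut), set as the call begins (left out, the last holds). The fingers move at their own pace and stop on an object; the grip force is fixed at half the most. Time passes only in rows, so rows that do not move let the fingers close. It gives the time, the measured TCP pose, the force, the opening and the grip force at its end, in the units of the state.
- ctrl.get_state(): the state, without advancing time (a new reading comes with each control period).
- vision.read_camera(name): name is "side" or "top"; returns the picture (480x640x3 uint8, blue, green, red); there is no depth.
- vision.camera_params(name): a dict with "fx", "fy", "cx", "cy" (pixels), "eye" and "orientation" of the camera in the world. Camera axes: x right, y down, z forward; pixel columns grow to the right and rows downward; lengths in m; the calibration is good to about 2 mm. A picture is of the moment at which its call begins. camera_params takes no time and is no camera call.
- ctrl.sign_off(): hands the job in; it is judged then, once.
The state is a dict: "clock": time; "joints": joint angles; "joint_velocities": joint speeds; "tau": joint torques, N m; "tool_pos": TCP position; "tool_rot": TCP orientation; "wrist_force": force on the tool from outside, world axes, zero at the start; "torque": the same for the moment, N m; "opening": opening from 0.0 (shut) to 1.0 (fully open); "gripper_force": force on a finger pad.
Only numpy, scipy, OpenCV 4.12 (cv2) and the standard library are available. Lean on these libraries where they do the work, as an engineer would, in place of code of your own. Each camera call takes 0.05 s, during which the arm holds its last target. There are 200 camera calls.

## Working session

There is one attempt and no reset: what is moved stays moved. The work goes in short steps, Python scripts to look and compute and a tool call to move; the robot and the scene stay as the last step left them, time stands still between calls to the robot, and variables do not carry over. Pictures are saved under pics/ and viewed, at most 10 in all, crops included, and the job is handed in when it is done.

Besides the shell and the picture viewer there is one more tool, called after "Call:" as a command line: name --argument value ..., lists and objects as JSON in quotes. jog_arm: Moves the arm, as the interface text tells. Its arguments: {"type":"object","properties":{"series":{"type":"array"},"fingers":{"type":"number"}},"required":["series"]}

```bash
mkdir -p pics; ls; python3 - <<'E'
from station import ctrl, vision
import cv2
for n in ("side","top"):
    cv2.imwrite(f"pics/{n}0.png",vision.read_camera(n)); print(n,vision.camera_params(n))
print(ctrl.get_state())
E
```

```text
pics
side {'fx': 504.10411466611725, 'fy': 504.10411466611725, 'cx': 318.986271287196, 'cy': 235.6920003494708, 'eye': array([ 0.35236648, -0.79445918,  0.91974173]), 'orientation': array([[ 9.74231774e-01, -1.57004439e-01,  1.61932257e-01],
       [-2.25549197e-01, -6.77847870e-01,  6.99749830e-01],
       [-9.83942102e-05, -7.18242209e-01, -6.95793159e-01]])}
top {'fx': 437.2260570582296, 'fy': 437.2260570582296, 'cx': 328.2742103694654, 'cy': 241.1837625027272, 'eye': array([ 0.42525055, -0.01909973,  1.13200867]), 'orientation': array([[-2.94846024e-02, -9.95500546e-01,  9.00517665e-02],
       [-9.99562305e-01,  2.95827434e-02, -2.44968535e-04],
       [-2.42011199e-03, -9.00195741e-02, -9.95937056e-01]])}
{'clock': 0.1, 'joints': array([ 6.59960831e+01,  1.87276710e+01, -1.10862719e+01,  6.02751681e+01,
        1.28025518e-03,  8.23107245e+01]), 'joint_velocities': array([-0.02318286, -0.03768566,  0.1105316 , -0.02320366, -0.15211664,
        0.02492502]), 'tau': array([ 1.10841836e-04, -4.44240081e+01,  2.63038552e+01,  7.80379458e-03,
       -2.31412887e-04,  3.06610332e-06]), 'tool_pos': array([0.15428293, 0.52740172, 0.24928263]), 'tool_rot': array([[-9.59733459e-01,  2.80911484e-01, -6.53098759e-04],
       [ 2.80912148e-01,  9.59732448e-01, -1.41168597e-03],
       [ 2.30241270e-04, -1.53830564e-03, -9.99998790e-01]]), 'wrist_force': array([-0.71055052, -0.08927526, -0.34312345]), 'torque': array([0.01131879, 0.03825344, 0.02675516]), 'gripper_force': 0.0, 'opening': 1.0014445978920963}
```

View pics/side0.png

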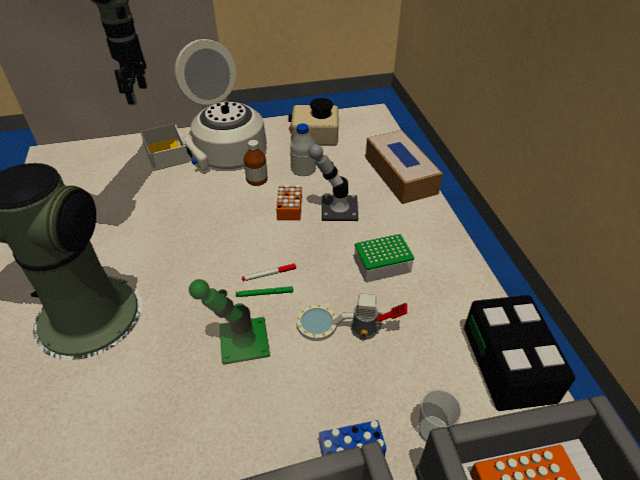

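View pics/top0.png

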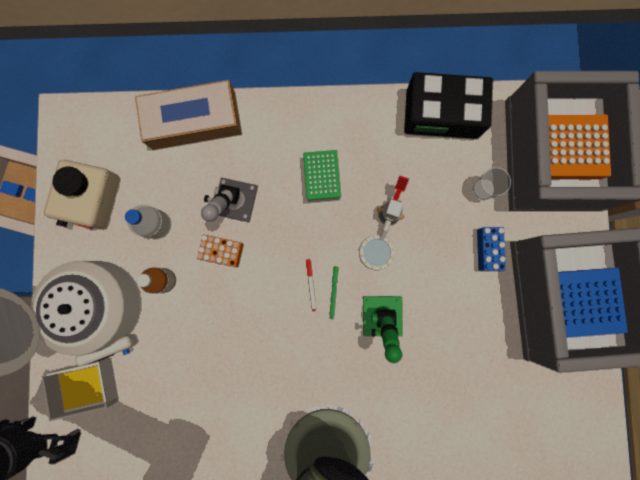

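The side view shows the lamp with its lens at (318,320), grip at (366,303) and lever at (400,312). The stand's ball is at (316,151), its plate at (340,208) and the orange rack at (290,203). In the top view the lens is at (376,252), grip (394,210), ball (210,212), plate (236,200) and rack (220,251). The green stand is the decoy.

```bash
cat > h.py <<'E'
import numpy as np, cv2
from station import ctrl, vision
P={n:vision.camera_params(n) for n in("side","top")}
def ray(n,u,v):
    p=P[n]; d=p["orientation"]@np.array([(u-p["cx"])/p["fx"],(v-p["cy"])/p["fy"],1]); return p["eye"],d/np.linalg.norm(d)
def plane(n,uv,z):
    e,d=ray(n,*uv); return e+d*(z-e[2])/d[2]
def tri(us,ut):
    A=np.zeros((3,3));b=np.zeros(3);R=[ray("side",*us),ray("top",*ut)]
    for e,d in R:
        M=np.eye(3)-np.outer(d,d);A+=M;b+=M@e
    x=np.linalg.solve(A,b); return x,[np.linalg.norm(np.cross(x-e,d)) for e,d in R]
def proj(n,X):
    p=P[n]; c=p["orientation"].T@(np.asarray(X)-p["eye"]); return np.array([p["fx"]*c[0]/c[2]+p["cx"],p["fy"]*c[1]/c[2]+p["cy"]])
def crop(im,u,v,w,h,k): return cv2.resize(im[v:v+h,u:u+w],None,fx=k,fy=k,interpolation=cv2.INTER_CUBIC)
E
python3 - <<'E'
from h import *
s=cv2.imread("pics/side0.png");t=cv2.imread("pics/top0.png")
c=np.vstack([np.hstack([crop(s,290,270,133,100,3),crop(t,340,165,133,100,3)]),np.hstack([crop(s,265,130,133,100,3),crop(t,170,170,133,100,3)])])
cv2.imwrite("pics/c1.png",c)
E
```

```text
(no output)
```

View pics/c1.png

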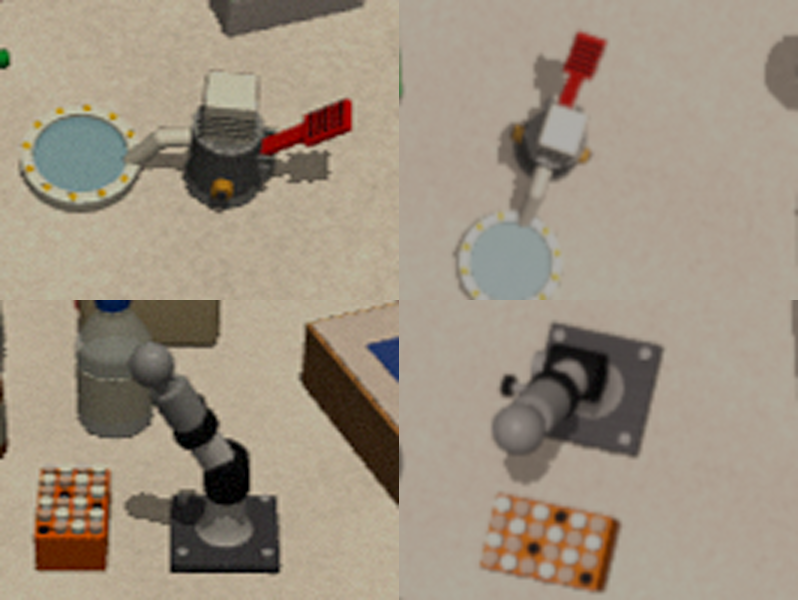

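The composite crop shows the lamp whole in both views, lying with its lever raised. The ball is at side (316,151.7) and top (209.3,213.3), and the plate corners are visible from above. Next I'll compute poses with masks.

```bash
python3 - <<'E'
from h import *
np.set_printoptions(precision=4,suppress=True)
s=cv2.imread("pics/side0.png");t=cv2.imread("pics/top0.png")
def comp(m,uv,name):
    n,l,st,c=cv2.connectedComponentsWithStats(m.astype(np.uint8)); i=l[int(uv[1]),int(uv[0])]
    mm=(l==i).astype(np.uint8); cnt=max(cv2.findContours(mm,0,1)[0],key=cv2.contourArea)
    r=cv2.minAreaRect(cnt); print(name,i,"c",c[i],"area",st[i][4],"rect",r); return c[i],r,cnt
def hsv(x): return [a.astype(int) for a in cv2.split(cv2.cvtColor(x,cv2.COLOR_BGR2HSV))]
for nm,im,lens,grip,rack in(("side",s,(316,320),(367,301),None),("top",t,(376,252),(394,208),(220,251))):
    H,S,V=hsv(im)
    print(nm,"lens hsv",[a[lens[1],lens[0]] for a in(H,S,V)],"grip",[a[grip[1],grip[0]] for a in(H,S,V)])
    c,r,cnt=comp((H>75)&(H<115)&(S>25)&(V>90),lens,"lens"); e=cv2.fitEllipse(cnt);print(e); print(plane(nm,e[0],.012))
    g=[a[grip[1],grip[0]] for a in(H,S,V)]
    c,r,cnt=comp((S<g[1]+15)&(V>g[2]-12),grip,"grip"); print(plane(nm,r[0],.103)); print(np.array([plane(nm,q,.103) for q in cv2.boxPoints(r)]))
    if rack:
        m=((H<15)&(S>140)&(V>80)).astype(np.uint8); m[:230]=0;m[275:]=0;m[:,:190]=0;m[:,250:]=0
        r=cv2.minAreaRect(cv2.findNonZero(cv2.morphologyEx(m,cv2.MORPH_CLOSE,np.ones((7,7)))));print("rack",r,plane(nm,r[0],.035))
    m=((H<8)|(H>172))&(S>150)&(V>60); m=m.astype(np.uint8); 
    k=(slice(285,335),slice(372,420)) if nm=="side" else (slice(170,212),slice(380,415))
    z=np.zeros_like(m); z[k]=m[k]; pts=cv2.findNonZero(z)[:,0]; print("lever ext",pts.min(0),pts.max(0),pts.mean(0))
B,res=tri((316,151.7),(209.3,213.3)); print("ball",B,res)
corn=[(170+(x-400)/3,170+(y-300)/3) for x,y in((553,323),(662,347),(638,455))]
C=np.array([plane("top",c,.012) for c in corn]); print("corners",C,"centre",(C[0]+C[2])/2, np.linalg.norm(C[0]-C[1]),np.linalg.norm(C[2]-C[1]))
Cs=np.array([plane("side",(265+x/3,130+(y-300)/3),.012) for x,y in((172,497),(280,497),(280,566),(172,566))]);print(Cs,Cs.mean(0))
E
```

```text
side lens hsv [np.int64(88), np.int64(49), np.int64(140)] grip [np.int64(26), np.int64(43), np.int64(188)]
lens 7 c [316.2702 320.9209] area 607 rect ((316.0, 321.0), (24.0, 30.0), 90.0)
((316.26116943359375, 320.9223327636719), (24.097749710083008, 30.045549392700195), 90.2877426147461)
[ 0.4969 -0.1432  0.012 ]
grip 7 c [256.2248 324.6375] area 94366 rect ((262.0, 291.5), (375.0, 524.0), 90.0)
[ 0.3886 -0.1095  0.103 ]
[[-0.3124  0.8444  0.103 ]
 [ 1.3153  0.4673  0.103 ]
 [ 0.7303 -0.5744  0.103 ]
 [-0.0632 -0.3907  0.103 ]]
lever ext [377 303] [406 321] [393.436 312.684]
top lens hsv [np.int64(90), np.int64(16), np.int64(155)] grip [np.int64(21), np.int64(10), np.int64(174)]
lens 0 c [324.7946 260.2359] area 267260 rect ((319.5, 239.5), (479.0, 639.0), 90.0)
((327.0721740722656, 252.3682861328125), (523.0035400390625, 769.1987915039062), 89.39979553222656)
[ 0.4978 -0.0154  0.012 ]
grip 47 c [394.6732 207.8105] area 153 rect ((394.6000671386719, 207.7000274658203), (11.700427055358887, 12.965337753295898), 18.434947967529297)
[ 0.5935 -0.1794  0.103 ]
[[ 0.5838 -0.1609  0.103 ]
 [ 0.613  -0.1719  0.103 ]
 [ 0.6033 -0.1979  0.103 ]
 [ 0.5741 -0.1869  0.103 ]]
rack ((220.04908752441406, 250.64193725585938), (41.15059280395508, 24.824262619018555), 11.888657569885254) [0.5086 0.2535 0.035 ]
lever ext [394 176] [408 199] [400.1561 186.1387]
ball [0.5814 0.2378 0.1891] [np.float64(0.002166960196320117), np.float64(0.0021669601963202234)]
corners [[0.7011 0.2554 0.012 ]
 [0.677  0.1609 0.012 ]
 [0.5832 0.183  0.012 ]] centre [0.6421 0.2192 0.012 ] 0.09744385372141162 0.09641474108351074
[[0.6094 0.2743 0.012 ]
 [0.7083 0.2514 0.012 ]
 [0.6812 0.1586 0.012 ]
 [0.5872 0.1803 0.012 ]] [0.6465 0.2162 0.012 ]
```

Call:
jog_arm --series '[[[-1,-0.9,0],[0,0,0]],[[-1,-0.9,0],[0,0,0]],[[-1,-0.9,0],[0,0,0]],[[-1,-0.9,0],[0,0,0]],[[-1,-0.9,0],[0,0,0]]]' --fingers 0

```text
clock: 0.72
tool_pos: [0.2254, 0.4124, 0.2496]
tool_rot: [[-0.96, 0.281, -0.0], [0.281, 0.96, -0.001], [0.0, -0.001, -1.0]]
wrist_force: [-0.2, -0.5, 0.2]
opening: 1.002
gripper_force: 0.0
```

Call:
jog_arm --series '[[[-1,-0.9,0],[0,0,0]],[[-1,-0.9,0],[0,0,0]],[[-1,-0.9,0],[0,0,0]],[[-1,-0.9,0],[0,0,0]],[[-1,-0.9,0],[0,0,0]]]'

```text
clock: 1.35
tool_pos: [0.2961, 0.298, 0.2497]
tool_rot: [[-0.96, 0.281, -0.0], [0.281, 0.96, -0.0], [0.0, -0.0, -1.0]]
wrist_force: [0.5, -0.1, -0.1]
opening: 0.998
gripper_force: 0.0
```

Call:
jog_arm --series '[[[-1,-0.9,0],[0,0,0]],[[-1,-0.9,0],[0,0,0]],[[-1,-0.9,0],[0,0,0]],[[-1,-0.9,0],[0,0,0]],[[-1,-0.9,0],[0,0,0]]]'

```text
clock: 1.98
tool_pos: [0.3667, 0.1836, 0.2497]
tool_rot: [[-0.96, 0.281, -0.001], [0.281, 0.96, -0.0], [0.0, -0.0, -1.0]]
wrist_force: [0.1, 0.5, -0.1]
opening: 1.004
gripper_force: 0.0
```

Call:
jog_arm --series '[[[-1,-0.9,0],[0,0,0]],[[-1,-0.9,0],[0,0,0]],[[-1,-0.9,0],[0,0,0]],[[-1,-0.9,0],[0,0,0]],[[-1,-0.9,0],[0,0,0]]]'

```text
clock: 2.6
tool_pos: [0.4374, 0.0692, 0.2497]
tool_rot: [[-0.96, 0.281, -0.001], [0.281, 0.96, 0.0], [0.001, -0.0, -1.0]]
wrist_force: [0.3, 0.6, 0.7]
opening: 1.001
gripper_force: 0.0
```

Call:
jog_arm --series '[[[-1,-0.9,0],[0,0,0]],[[-1,-0.9,0],[0,0,0]],[[-1,-0.9,0],[0,0,0]],[[-1,-0.9,0],[0,0,0]],[[-1,-0.9,0],[0,0,0]]]'

```text
clock: 3.22
tool_pos: [0.5081, -0.0452, 0.2496]
tool_rot: [[-0.96, 0.281, -0.001], [0.281, 0.96, 0.0], [0.001, 0.0, -1.0]]
wrist_force: [0.3, 0.5, 0.4]
opening: 1.001
gripper_force: 0.0
```

```bash
python3 - <<'E'
from h import *
np.set_printoptions(precision=4,suppress=True)
t=cv2.imread("pics/top0.png");s=cv2.imread("pics/side0.png")
# top lens: white ring circle via crop, blue-ish by B-R contrast
d=t[...,0].astype(int)-t[...,2]; m=np.zeros(d.shape,np.uint8); m[230:275,355:400]=(d>-5)[230:275,355:400]
print(d[252,376],d[285,376]); c=max(cv2.findContours(m,0,1)[0],key=cv2.contourArea); e=cv2.fitEllipse(c);print(e,plane("top",e[0],.010))
# side grip top face mask and ball
print(tri((290+232/3.,270+88/3.),(394.6,207.7)))
for nm,im,k in(("side",s,(135,170,300,330)),("top",t,(195,230,195,228))):
    g=cv2.resize(im[k[0]:k[1],k[2]:k[3]],None,fx=4,fy=4,interpolation=cv2.INTER_CUBIC);g=cv2.cvtColor(g,cv2.COLOR_BGR2GRAY)
    C=cv2.HoughCircles(g,cv2.HOUGH_GRADIENT,1,200,param1=80,param2=10,minRadius=22,maxRadius=45); print(nm,C[0][:,:2]/4+[k[2],k[0]],C[0][:,2]/4)
print(ctrl.get_state()["tool_pos"])
E
```

```text
10 -25
((376.5600891113281, 252.0724639892578), (25.98716163635254, 26.88519287109375), 118.37818908691406) [ 0.4949 -0.1426  0.01  ]
(array([ 0.5951, -0.1796,  0.1037]), [np.float64(0.0016481598362562335), np.float64(0.001648159836256375)])
side [[315.875 153.375]] [9.05]
top [[209.625 212.875]] [8.75]
[ 0.5081 -0.0452  0.2496]
```

Call:
jog_arm --series '[[[-1,-0.87,0],[0,0,0]],[[-1,-0.87,0],[0,0,0]],[[-1,-0.87,0],[0,0,0]],[[-1,-0.87,0],[0,0,0]],[[-1,-0.87,0],[0,0,0]]]'

```text
clock: 3.85
tool_pos: [0.5796, -0.1567, 0.2494]
tool_rot: [[-0.96, 0.281, -0.001], [0.281, 0.96, 0.0], [0.001, 0.0, -1.0]]
wrist_force: [0.6, -0.4, 0.2]
opening: 1.002
gripper_force: 0.0
```

Call:
jog_arm --series '[[[-1,-0.88,0],[0,0,0.53]],[[0,0,1],[0,0,0]],[[0,0,1],[0,0,0]],[[0,0,1],[0,0,0]],[[0,0,0],[0,0,0]]]'

```text
clock: 4.47
tool_pos: [0.5922, -0.178, 0.1879]
tool_rot: [[-0.936, 0.351, -0.004], [0.351, 0.936, 0.002], [0.005, 0.0, -1.0]]
wrist_force: [0.2, 0.3, 0.8]
opening: 1.0
gripper_force: 0.0
```

```bash
python3 - <<'E'
from h import *
np.set_printoptions(precision=4,suppress=True)
S=ctrl.get_state();T=S["tool_pos"];R=S["tool_rot"]
print(T,R,"need",R.T@(np.array([.5945,-.1797,.083])-T)/.02,"yaw",np.degrees(np.arctan2(-R[1,0],-R[0,0])))
print(tri((315.9,152.8),(209.5,213.0)))
t=vision.read_camera("top");s=vision.read_camera("side")
cv2.imwrite("pics/c2.png",np.hstack([crop(s,290,210,133,160,3),crop(t,330,150,133,160,3)]))
E
```

```text
[ 0.5922 -0.178   0.1879] [[-0.9363  0.3512 -0.0042]
 [ 0.3512  0.9363  0.0018]
 [ 0.0045  0.0002 -1.    ]] need [-0.1594 -0.0417  5.2436] yaw -20.561054101343565
(array([0.5819, 0.2385, 0.1854]), [np.float64(0.0014796740388491158), np.float64(0.001479674038849336)])
```

View pics/c2.png

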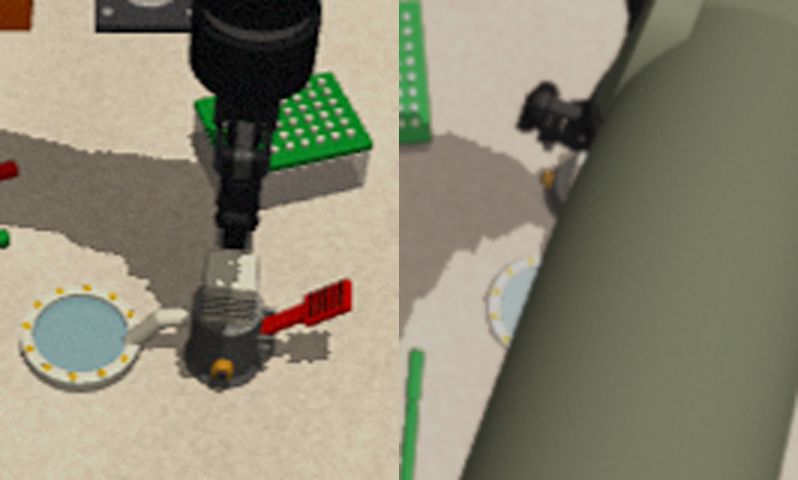

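The side crop shows the open fingers straight above the grip block (368,293). Descending and gripping.

Call:
jog_arm --series '[[[-0.15,-0.04,1],[0,0,0]],[[0,0,1],[0,0,0]],[[0,0,1],[0,0,0]],[[0,0,1],[0,0,0]],[[0,0,1],[0,0,0]]]'

```text
clock: 5.2
tool_pos: [0.5972, -0.1808, 0.0908]
tool_rot: [[-0.936, 0.351, 0.002], [0.351, 0.936, -0.001], [-0.002, -0.0, -1.0]]
wrist_force: [0.1, -0.5, 0.3]
opening: 0.998
gripper_force: 0.0
```

Call:
jog_arm --series '[[[0,0,0.2],[0,0,0]],[[0,0,0],[0,0,0]],[[0,0,0],[0,0,0]],[[0,0,0],[0,0,0]],[[0,0,0],[0,0,0]]]' --fingers 255

```text
clock: 5.82
tool_pos: [0.5972, -0.1806, 0.0873]
tool_rot: [[-0.936, 0.351, 0.002], [0.351, 0.936, -0.001], [-0.002, 0.0, -1.0]]
wrist_force: [-0.9, 1.2, 6.7]
opening: 0.368
gripper_force: 62.1
```

Call:
jog_arm --series '[[[0,0,0],[0,0,0]],[[0,0,0],[0,0,0]],[[0,0,0],[0,0,0]]]'

```text
clock: 6.2
tool_pos: [0.5972, -0.1806, 0.0873]
tool_rot: [[-0.936, 0.351, 0.002], [0.351, 0.936, -0.001], [-0.002, 0.0, -1.0]]
wrist_force: [-0.1, 0.9, 6.2]
opening: 0.365
gripper_force: 62.1
```

Call:
jog_arm --series '[[[0,0,-0.5],[0,0,0]],[[0,0,-1],[0,0,0]],[[0,0,-1],[0,0,0]],[[0,0,-1],[0,0,0]],[[0,0,-1],[0,0,0]]]'

```text
clock: 6.82
tool_pos: [0.5953, -0.1801, 0.1759]
tool_rot: [[-0.936, 0.351, -0.002], [0.351, 0.936, 0.001], [0.002, -0.0, -1.0]]
wrist_force: [0.2, -0.2, -4.8]
opening: 0.37
gripper_force: 60.7
```

Call:
jog_arm --series '[[[0,0,-1],[0,0,0]],[[0,0,-1],[0,0,0]],[[0,0,-1],[0,0,0]],[[0,0,-1],[0,0,0]],[[0,0,-1],[0,0,-0.8]]]'

```text
clock: 7.45
tool_pos: [0.5953, -0.1801, 0.2757]
tool_rot: [[-0.97, 0.242, -0.003], [0.242, 0.97, 0.001], [0.003, 0.0, -1.0]]
wrist_force: [-0.1, -0.3, -5.8]
opening: 0.367
gripper_force: 60.7
```

Call:
jog_arm --series '[[[0,0,0],[0,-0.75,0]],[[0,0,0],[0,-0.75,0]],[[0,0,0],[0,-0.75,0]],[[0,0,0],[0,-0.75,0]],[[0,0,0],[0,-0.75,0]]]'

```text
clock: 8.07
tool_pos: [0.5944, -0.1797, 0.2746]
tool_rot: [[-0.84, 0.245, 0.484], [0.212, 0.97, -0.122], [-0.499, 0.0, -0.866]]
wrist_force: [-0.3, 0.3, -7.0]
opening: 0.365
gripper_force: 60.8
```

```bash
cat >> h.py <<'E'
def sleeve(psi):
    c,s=np.cos(np.radians(psi)),np.sin(np.radians(psi)); x=np.array([c,s,0]);y=np.array([-s,c,0]);z=-.5*x+np.array([0,0,.866]); X=.866*x+np.array([0,0,.5])
    return np.c_[X,y,z]
def goto(target,Rt):   # shift and turn (tool axes, move units) from here
    from scipy.spatial.transform import Rotation as Ro
    S=ctrl.get_state();R=S["tool_rot"]
    return R.T@(np.asarray(target)-S["tool_pos"])/.02, np.degrees(Ro.from_matrix(R.T@Rt).as_rotvec())/8
E
python3 - <<'E'
from h import *
np.set_printoptions(precision=4,suppress=True)
for n,uv in(("side",(315.9,152.8)),("top",(209.5,213.))): print(n,plane(n,uv,.190),plane(n,uv,.2))
L=sleeve(-14); Rt=L@np.diag([-1,1,-1]); B=np.array([.581,.2355,.19])
print(goto(B+.116*L[:,2],Rt), B+.116*L[:,2]); S=ctrl.get_state(); print(S["tool_pos"],S["wrist_force"],S["joints"])
E
```

```text
side [0.582 0.232 0.19 ] [0.5789 0.2179 0.2   ]
top [0.5797 0.2374 0.19  ] [0.5781 0.2346 0.2   ]
(array([ 7.0871, 19.9571, -4.9938]), array([-0.0096, -0.0056, -0.0199])) [0.5247 0.2495 0.2905]
[ 0.5944 -0.1797  0.2746] [-0.2804  0.3471 -7.0469] [-26.4589   6.4826 -31.3814  22.7527   6.109  -10.6758]
```

Call:
jog_arm --series '[[[0.355,1,-0.3],[0,0,0]],[[0.355,1,-0.3],[0,0,0]],[[0.355,1,-0.3],[0,0,0]],[[0.355,1,-0.3],[0,0,0]],[[0.355,1,-0.3],[0,0,0]]]'

```text
clock: 8.7
tool_pos: [0.5741, -0.0712, 0.2824]
tool_rot: [[-0.842, 0.245, 0.48], [0.213, 0.97, -0.122], [-0.496, -0.0, -0.869]]
wrist_force: [-0.6, 0.0, -5.4]
opening: 0.366
gripper_force: 61.2
```

Call:
jog_arm --series '[[[0.355,1,-0.3],[0,0,0]],[[0.355,1,-0.3],[0,0,0]],[[0.355,1,-0.3],[0,0,0]],[[0.355,1,-0.3],[0,0,0]],[[0.355,1,-0.3],[0,0,0]]]'

```text
clock: 9.32
tool_pos: [0.5542, 0.0366, 0.2907]
tool_rot: [[-0.842, 0.245, 0.481], [0.212, 0.97, -0.122], [-0.496, -0.001, -0.868]]
wrist_force: [0.5, -0.7, -5.5]
opening: 0.364
gripper_force: 61.2
```

Call:
jog_arm --series '[[[0.355,1,-0.3],[0,0,0]],[[0.355,1,-0.3],[0,0,0]],[[0.355,1,-0.3],[0,0,0]],[[0.355,1,-0.3],[0,0,0]],[[0.355,1,-0.3],[0,0,0]]]'

```text
clock: 9.95
tool_pos: [0.5345, 0.1444, 0.299]
tool_rot: [[-0.842, 0.244, 0.481], [0.211, 0.97, -0.123], [-0.496, -0.002, -0.868]]
wrist_force: [0.8, 0.8, -5.1]
opening: 0.366
gripper_force: 61.2
```

Call:
jog_arm --series '[[[0.355,1,-0.3],[0,0,0]],[[0.355,1,-0.3],[0,0,0]],[[0.355,1,-0.3],[0,0,0]],[[0.355,1,-0.3],[0,0,0]],[[0.355,0.95,-0.3],[0,0,0]]]'

```text
clock: 10.58
tool_pos: [0.5146, 0.2514, 0.3073]
tool_rot: [[-0.842, 0.244, 0.481], [0.211, 0.97, -0.123], [-0.496, -0.002, -0.868]]
wrist_force: [1.0, 0.0, -5.4]
opening: 0.364
gripper_force: 61.2
```

```bash
python3 - <<'E'
from h import *
np.set_printoptions(precision=4,suppress=True)
t=vision.read_camera("top");s=vision.read_camera("side"); cv2.imwrite("pics/s3.png",s);cv2.imwrite("pics/t3.png",t)
cv2.imwrite("pics/c3.png",np.hstack([crop(s,255,90,100,140,4),crop(t,170,140,100,140,4)]))
L=sleeve(-14); Rt=L@np.diag([-1,1,-1]); B=np.array([.581,.2355,.19])
print(goto(B+.116*L[:,2],Rt), B+.116*L[:,2]); S=ctrl.get_state(); T=S["tool_pos"];print(T,S["wrist_force"])
O=T-.051*L[:,2]-.0028*L[:,0]  # lamp origin est
for n in P:
    print(n,"lens",proj(n,O+L@[-.105,0,-.022]),"mouth",proj(n,O+L@[0,0,-.036]),"tcp",proj(n,T))
E
```

```text
(array([-0.0258, -0.0289,  0.9994]), array([-0.0057, -0.0273,  0.0066])) [0.5247 0.2495 0.2905]
[0.5148 0.2526 0.3075] [-0.822  -0.0495 -4.4628]
side lens [265.4006 151.3125] mouth [304.0068 137.9708] tcp [285.8631 109.9561]
top lens [196.2481 268.5935] mouth [201.6464 221.9701] tcp [184.7087 237.5504]
```

View pics/c3.png

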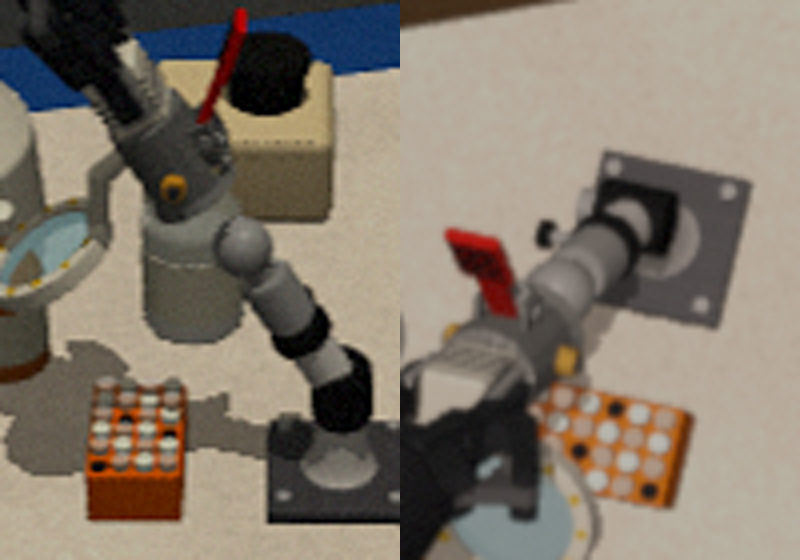

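The lamp hangs just short of the ball in both views. In the side crop the mouth is about (203,205) and the ball (243,250), nicely in line. In the top crop the plungers at (450,335) and (567,358) suggest a small sideways offset from the ball at (565,285), so I'll measure that.

```bash
python3 - <<'E'
from h import *
np.set_printoptions(precision=2,suppress=True)
S=ctrl.get_state();T=S["tool_pos"];R=S["tool_rot"];L=R@np.diag([-1,1,-1])
O=T-L@[.0028,0,.051]
for n,k in(("top",(205,245,275,220)),("side",(130,145,290,305))):
    im=cv2.imread("pics/%s3.png"%n[0]);H,Sa,V=[a.astype(int) for a in cv2.split(cv2.cvtColor(im,cv2.COLOR_BGR2HSV))]
    m=((H>12)&(H<28)&(Sa>130)&(V>90)).astype(np.uint8)
    N,l,st,c=cv2.connectedComponentsWithStats(m)
    for i in range(1,N):
        if st[i][4]>5 and 175<c[i][0]<330 and 110<c[i][1]<240: print(n,"yellow",c[i],st[i][4])
    print(n,"pred plungers",proj(n,O+L@[0,.028,-.01]),proj(n,O+L@[0,-.028,-.01]),"block top",proj(n,O+L@[0,0,.067]))
    # px per mm of lamp x,y,z
    b=proj(n,O); print(n,"J px/mm x,y,z",[(proj(n,O+L[:,i]*.01)-b)/10 for i in range(3)])
    for B in((.581,.2355,.19),(.581,.2332,.19)): print(n,"ball pred",proj(n,B))
    g=cv2.cvtColor(im,cv2.COLOR_BGR2GRAY); u,v=(311,152) if n=="side" else (210,212)
    g=cv2.resize(g[v-22:v+22,u-22:u+22],None,fx=4,fy=4,interpolation=cv2.INTER_CUBIC)
    C=cv2.HoughCircles(g,cv2.HOUGH_GRADIENT,1,200,param1=80,param2=8,minRadius=28,maxRadius=40);print("ball seen",C[0][:,:2]/4+[u-22,v-22],C[0][:,2]/4)
E
```

```text
top yellow [202.62 123.75] 207
top yellow [211.09 229.83] 35
top pred plungers [183.5 223.9] [210.32 229.73] block top [181.15 242.3 ]
top J px/mm x,y,z [array([ 0.03, -0.45]), array([-0.48, -0.11]), array([-0.19,  0.19])]
top ball pred [210.35 212.38]
top ball pred [211.41 212.35]
ball seen [[220.62 202.62]] [9.57]
side yellow [297.8 135. ] 15
side yellow [252.25 152.5 ] 8
side yellow [249.6 160.7] 10
side pred plungers [298.89 123.87] [297.83 136.44] block top [281.18 105.14]
side J px/mm x,y,z [array([ 0.35, -0.18]), array([ 0.02, -0.22]), array([-0.22, -0.32])]
side ball pred [315.2  152.07]
side ball pred [315.41 152.59]
ball seen [[315.88 153.38]] [9.]
```

Call:
jog_arm --series '[[[0,0.05,1],[0,0,0]],[[0,0,0.75],[0,-0.02,0]],[[0,0,0],[0,0,0]]]'

```text
clock: 11.05
tool_pos: [0.5321, 0.2464, 0.2761]
tool_rot: [[-0.841, 0.245, 0.483], [0.211, 0.969, -0.125], [-0.499, -0.004, -0.867]]
wrist_force: [-0.7, -0.2, -5.7]
opening: 0.366
gripper_force: 61.4
```

```bash
cat > st.py <<'E'
from h import *
np.set_printoptions(precision=4,suppress=True)
S=ctrl.get_state();R=S["tool_rot"];L=sleeve(-14)
print("lamp-axis rel ball_low mm",1e3*L.T@(S["tool_pos"]-[.581,.2355,.19]),"F lamp axes",L.T@(S["wrist_force"]-[0,0,-5.3]),"torque",L.T@S["torque"],S["clock"])
E
python3 st.py; python3 - <<'E'
from h import *
t=vision.read_camera("top");s=vision.read_camera("side"); cv2.imwrite("pics/c4.png",np.hstack([crop(s,265,100,80,100,5),crop(t,170,160,80,100,5)]))
E
```

```text
lamp-axis rel ball_low mm [-0.3161 -1.2134 99.6278] F lamp axes [-0.7237 -0.3605 -0.0509] torque [ 0.009   0.9822 -0.0278] 11.05
```

View pics/c4.png

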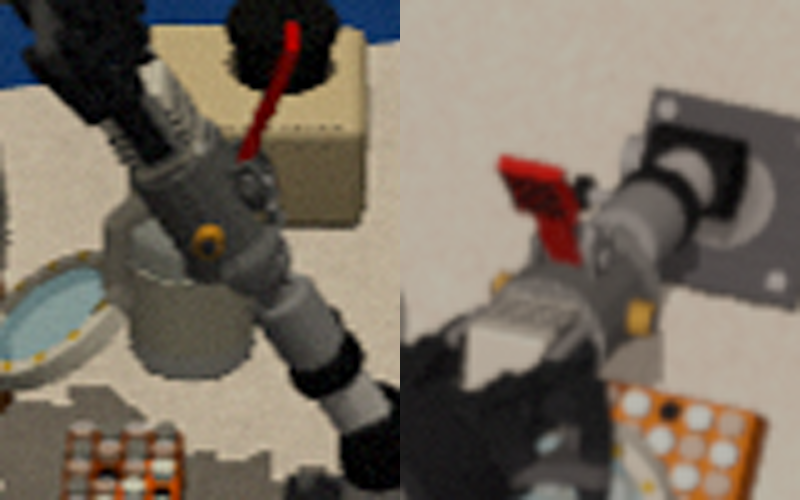

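```bash
python3 - <<'E'
from h import *
np.set_printoptions(precision=0,suppress=True)
T=ctrl.get_state()["tool_pos"];L=sleeve(-14);B=np.array([.581,.2355,.19])
for n,o,k in(("side",(265,100),0),("top",(170,160),400)):
    f=lambda X:(proj(n,X)-o)*5+[k,0]
    print(n,"ball",f(B),"collar",f(B-.074*L[:,2]),"shoulder",f(B-.045*L[:,2]),"elbow",f([.644,.2175,.077]),"blocktop TCP",f(T+.018*L[:,2]),"plungers",f(T+L@[0,.03,-.059]),f(T+L@[0,-.03,-.059]),"mouth",f(T+L@[0,0,-.085]),"plate c",f([.644,.2175,.012]))
E
```

```text
side ball [251. 260.] collar [323. 364.] shoulder [295. 324.] elbow [375. 441.] blocktop TCP [127.  77.] plungers [212. 164.] [208. 232.] mouth [237. 236.] plate c [372. 534.]
top ball [602. 262.] collar [658. 207.] shoulder [637. 227.] elbow [700. 169.] blocktop TCP [494. 366.] plungers [497. 279.] [637. 309.] mouth [589. 272.] plate c [729. 194.]
```

The lamp sits slightly low of the rod axis in the top view: plungers are at (500,283) and (640,317), and the mouth is just over the ball. It rides about 3 mm to -x in the grip, so I'll correct and then push in small steps.

Call:
jog_arm --series '[[[-0.15,0.1,0],[0,0,0]],[[0,0,0.25],[0,0,0]],[[0,0,0.25],[0,0,0]],[[0,0,0],[0,0,0]]]'

```text
clock: 11.65
tool_pos: [0.5412, 0.2477, 0.2707]
tool_rot: [[-0.839, 0.245, 0.486], [0.211, 0.97, -0.123], [-0.502, -0.001, -0.865]]
wrist_force: [-0.4, -0.8, -5.2]
opening: 0.363
gripper_force: 61.4
```

```bash
python3 st.py
```

```text
lamp-axis rel ball_low mm [ 4.3668  2.2499 90.633 ] F lamp axes [-0.1483 -0.9218  0.166 ] torque [ 0.0029  1.089  -0.0002] 11.65
```

Call:
jog_arm --series '[[[0.04,0,0.25],[0,0,0]],[[0,0,0.25],[0,0,0]],[[0,0,0],[0,0,0]]]'

```text
clock: 12.02
tool_pos: [0.5456, 0.2467, 0.2617]
tool_rot: [[-0.839, 0.245, 0.486], [0.211, 0.97, -0.123], [-0.502, -0.001, -0.865]]
wrist_force: [0.3, 0.2, -4.9]
opening: 0.365
gripper_force: 61.4
```

```bash
python3 st.py
```

```text
lamp-axis rel ball_low mm [ 3.7553  2.3001 80.6419] F lamp axes [0.4633 0.2839 0.2278] torque [ 0.0243  1.018  -0.0188] 12.025
```

Call:
jog_arm --series '[[[0,0,0.25],[0,0,0]],[[0,0,0],[0,0,0]]]'

```text
clock: 12.28
tool_pos: [0.5481, 0.2462, 0.2576]
tool_rot: [[-0.839, 0.245, 0.487], [0.211, 0.97, -0.123], [-0.502, -0.0, -0.865]]
wrist_force: [-0.6, -0.2, -6.1]
opening: 0.365
gripper_force: 61.4
```

Call:
jog_arm --series '[[[0,0,0.2],[0,0,0]],[[0,0,0],[0,0,0]]]'

```text
clock: 12.52
tool_pos: [0.55, 0.2454, 0.2542]
tool_rot: [[-0.839, 0.245, 0.487], [0.211, 0.97, -0.124], [-0.502, -0.001, -0.865]]
wrist_force: [-1.4, -0.3, -6.3]
opening: 0.365
gripper_force: 61.4
```

```bash
python3 st.py
```

```text
lamp-axis rel ball_low mm [ 3.9451  2.1418 71.8148] F lamp axes [-1.5525 -0.6393 -0.2202] torque [-0.3817  1.2892  0.047 ] 12.525
```

Call:
jog_arm --series '[[[0,0,0.15],[0,0,0]],[[0,0,0],[0,0,0]]]'

```text
clock: 12.78
tool_pos: [0.5513, 0.2451, 0.252]
tool_rot: [[-0.838, 0.245, 0.487], [0.211, 0.97, -0.124], [-0.502, -0.001, -0.865]]
wrist_force: [-4.8, -1.0, -4.0]
opening: 0.366
gripper_force: 61.9
```

```bash
python3 st.py
```

```text
lamp-axis rel ball_low mm [ 4.0201  2.161  69.2335] F lamp axes [-3.1205 -2.0979  3.3545] torque [-0.7455  1.4992  0.0659] 12.775
```

Call:
jog_arm --series '[[[0.07,-0.06,0],[0,0,0]],[[0,0,0.15],[0,0,0]],[[0,0,0],[0,0,0]]]'

```text
clock: 13.15
tool_pos: [0.5523, 0.2446, 0.2494]
tool_rot: [[-0.837, 0.245, 0.489], [0.212, 0.97, -0.122], [-0.504, 0.001, -0.864]]
wrist_force: [-0.7, -0.3, -2.7]
opening: 0.37
gripper_force: 62.0
```

```bash
python3 st.py
```

```text
lamp-axis rel ball_low mm [ 3.6416  1.8647 66.49  ] F lamp axes [ 0.7463 -0.4523  2.5842] torque [-0.1826  0.9017  0.0079] 13.15
```

Call:
jog_arm --series '[[[0,0,0.15],[0,0,0]],[[0,0,0],[0,0,0]]]'

```text
clock: 13.4
tool_pos: [0.5538, 0.2439, 0.2461]
tool_rot: [[-0.838, 0.245, 0.488], [0.212, 0.97, -0.123], [-0.503, 0.0, -0.864]]
wrist_force: [4.1, -0.6, -6.9]
opening: 0.366
gripper_force: 61.2
```

Call:
jog_arm --series '[[[0,0,0.1],[0,0,0]],[[0,0,0],[0,0,0]]]'

```text
clock: 13.65
tool_pos: [0.554, 0.2437, 0.2439]
tool_rot: [[-0.839, 0.245, 0.487], [0.212, 0.97, -0.123], [-0.502, 0.0, -0.865]]
wrist_force: [2.1, 0.3, -6.0]
opening: 0.369
gripper_force: 61.3
```

```bash
python3 st.py
```

```text
lamp-axis rel ball_low mm [ 2.5215  1.4089 60.7344] F lamp axes [ 1.3644  0.7993 -1.5775] torque [0.3307 0.806  0.069 ] 13.65
```

Call:
jog_arm --series '[[[0,0,0.1],[0,0,0]],[[0,0,0],[0,0,0]]]'

```text
clock: 13.9
tool_pos: [0.5545, 0.2434, 0.2417]
tool_rot: [[-0.839, 0.244, 0.486], [0.211, 0.97, -0.123], [-0.501, -0.0, -0.865]]
wrist_force: [3.0, 0.6, -9.6]
opening: 0.363
gripper_force: 60.8
```

Call:
jog_arm --series '[[[0,0,0.1],[0,0,0]],[[0,0,0],[0,0,0]]]'

```text
clock: 14.15
tool_pos: [0.5556, 0.2433, 0.24]
tool_rot: [[-0.839, 0.244, 0.486], [0.211, 0.97, -0.122], [-0.501, -0.0, -0.865]]
wrist_force: [3.7, 1.7, -13.3]
opening: 0.365
gripper_force: 60.7
```

```bash
python3 st.py
```

```text
lamp-axis rel ball_low mm [ 1.972   1.3831 56.5548] F lamp axes [-1.2759  2.547  -8.4657] torque [ 0.6897  1.1691 -0.0152] 14.15
```

Call:
jog_arm --series '[[[0,0.03,0.1],[0,0,0]],[[0,0,0],[0,0,0]]]'

```text
clock: 14.4
tool_pos: [0.5565, 0.2434, 0.2385]
tool_rot: [[-0.839, 0.244, 0.486], [0.211, 0.97, -0.123], [-0.501, -0.001, -0.865]]
wrist_force: [-0.0, 1.9, -11.5]
opening: 0.365
gripper_force: 61.0
```

Call:
jog_arm --series '[[[0,0,0.1],[0,0,0]],[[0,0,0],[0,0,0]]]'

```text
clock: 14.65
tool_pos: [0.5569, 0.2431, 0.2368]
tool_rot: [[-0.84, 0.244, 0.485], [0.211, 0.97, -0.123], [-0.501, -0.001, -0.866]]
wrist_force: [-3.7, 1.6, -6.6]
opening: 0.369
gripper_force: 61.5
```

```bash
python3 st.py
```

```text
lamp-axis rel ball_low mm [ 1.5108  1.5095 53.1387] F lamp axes [-4.081   0.6415  0.8958] torque [0.0811 2.0863 0.0498] 14.65
```

Call:
jog_arm --series '[[[0.04,0,0.08],[0,0,0]],[[0,0,0],[0,0,0]]]'

```text
clock: 14.9
tool_pos: [0.5572, 0.2431, 0.236]
tool_rot: [[-0.839, 0.244, 0.486], [0.211, 0.97, -0.123], [-0.502, -0.001, -0.865]]
wrist_force: [-8.3, 1.5, -0.1]
opening: 0.366
gripper_force: 62.7
```

```bash
python3 st.py
```

```text
lamp-axis rel ball_low mm [ 1.3888  1.5802 52.3181] F lamp axes [-4.6677 -0.5693  8.6944] torque [-0.225   2.3004  0.0835] 14.9
```

Call:
jog_arm --series '[[[0.03,0,0.06],[0,0,0]],[[0,0,0],[0,0,0]]]'

```text
clock: 15.15
tool_pos: [0.5573, 0.2431, 0.2359]
tool_rot: [[-0.838, 0.244, 0.488], [0.21, 0.97, -0.123], [-0.503, -0.001, -0.864]]
wrist_force: [-15.2, -0.4, 6.2]
opening: 0.367
gripper_force: 63.9
```

```bash
python3 st.py
```

```text
lamp-axis rel ball_low mm [ 1.4282  1.6015 52.2196] F lamp axes [-6.9409 -4.0375 17.3129] torque [-0.735   2.5607  0.0525] 15.15
```

Call:
jog_arm --series '[[[0.04,-0.04,-0.07],[0,0,0]],[[0,0,0],[0,0,0]]]'

```text
clock: 15.4
tool_pos: [0.557, 0.243, 0.2362]
tool_rot: [[-0.838, 0.244, 0.489], [0.211, 0.97, -0.122], [-0.504, 0.001, -0.864]]
wrist_force: [-6.4, 2.1, 0.1]
opening: 0.37
gripper_force: 62.5
```

```bash
python3 st.py; python3 - <<'E'
from h import *
t=vision.read_camera("top");s=vision.read_camera("side"); cv2.imwrite("pics/c5.png",np.hstack([crop(s,265,100,80,100,5),crop(t,170,160,80,100,5)]))
E
```

```text
lamp-axis rel ball_low mm [ 1.3306  1.5    52.6005] F lamp axes [-3.1061  0.5166  8.0393] torque [ 0.1047  1.8653 -0.0031] 15.4
```

View pics/c5.png

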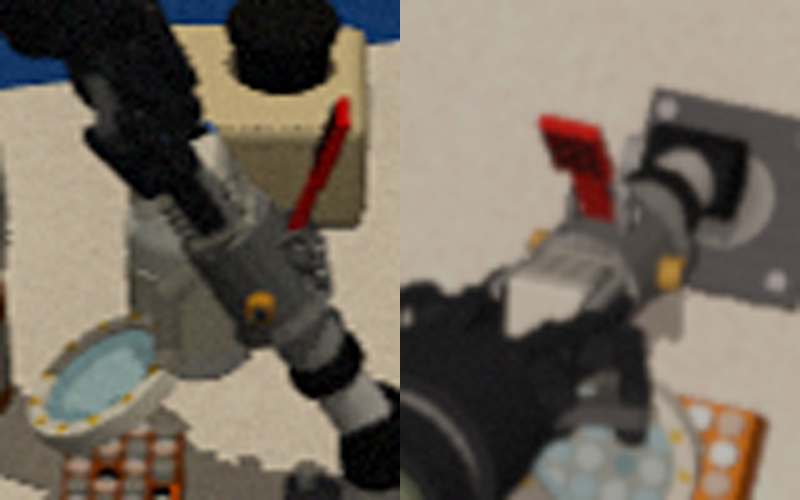

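The side crop shows the socket swallowing the ball, with the mouth (310,310) over the shoulder; the lens hangs over the rack in both views. It landed rigidly, so I'll release and back off.

Call:
jog_arm --series '[[[0.03,0,-0.05],[0,0,0]],[[0,0,0],[0,0,0]],[[0,0,0],[0,0,0]],[[0,0,0],[0,0,0]],[[0,0,0],[0,0,0]]]' --fingers 0

```text
clock: 16.12
tool_pos: [0.5558, 0.2429, 0.2358]
tool_rot: [[-0.838, 0.245, 0.487], [0.212, 0.97, -0.123], [-0.503, -0.0, -0.864]]
wrist_force: [0.2, 0.5, 0.4]
opening: 1.001
gripper_force: 0.0
```

```bash
python3 st.py
```

```text
lamp-axis rel ball_low mm [ 0.2029  1.0922 52.768 ] F lamp axes [2.8823 0.5488 4.9092] torque [-0.0552  0.4528  0.0281] 16.125
```

Call:
jog_arm --series '[[[0,0,-1],[0,0,0]],[[0,0,-1],[0,0,0]],[[0,0,-1],[0,0,0]],[[0,0,-1],[0,0,0]],[[0,0,0],[0,0,0]]]'

```text
clock: 16.75
tool_pos: [0.5172, 0.2534, 0.3065]
tool_rot: [[-0.837, 0.244, 0.49], [0.212, 0.97, -0.121], [-0.504, 0.002, -0.863]]
wrist_force: [0.9, 0.8, -0.1]
opening: 0.998
gripper_force: 0.0
```

Call:
jog_arm --series '[[[-0.9,0,0],[0,0,0]],[[-0.9,0,0],[0,0,0]],[[-0.9,0,0],[0,0,0]],[[-0.9,0,0],[0,0,0]],[[0,0,0],[0,0,0]]]' --fingers 255

```text
clock: 17.38
tool_pos: [0.5793, 0.2368, 0.3418]
tool_rot: [[-0.837, 0.247, 0.488], [0.214, 0.969, -0.124], [-0.504, 0.001, -0.864]]
wrist_force: [-0.2, -0.5, -1.0]
opening: 0.001
gripper_force: 0.0
```

```bash
python3 st.py; python3 - <<'E'
from h import *
t=vision.read_camera("top");s=vision.read_camera("side"); cv2.imwrite("pics/c6.png",np.hstack([crop(s,255,80,100,120,4),crop(t,165,140,100,120,4)]))
E
```

```text
lamp-axis rel ball_low mm [ 74.1816   0.8413 132.4171] F lamp axes [ 2.1244 -0.5425  3.7934] torque [ 0.043   0.4498 -0.0098] 17.375
```

View pics/c6.png

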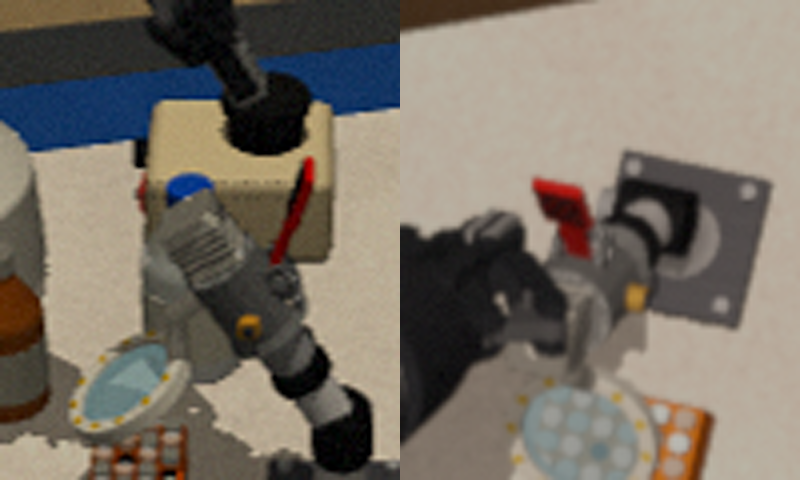

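Lamp stays on by itself; lens sits above the rack at top (590,435), lever raised at top (563,205) and side (300,205). I'll check predictions before pressing.

```bash
python3 - <<'E'
from h import *
np.set_printoptions(precision=0,suppress=True)
T=ctrl.get_state()["tool_pos"];L=sleeve(-14);O=np.array([.581,.2355,.19])+L@[0,.0012,.003]
c,s=np.cos(np.radians(46)),np.sin(np.radians(46))
pad=lambda d,y:O+L@[.028+d*c-.0075*s,y,d*s+.0075*c]
for n,o,k in(("side",(255,80),0),("top",(165,140),400)):
    f=lambda X:(proj(n,X)-o)*4+[k,0]
    print(n,"tip",f(T-.019*L[:,2]),"pad mid",f(pad(.057,0)),"pad end corners",f(pad(.076,.013)),f(pad(.076,-.013)),"lens",f(O+L@[-.105,0,-.025]),"plunger",f(O+L@[0,-.03,-.01]),f(O+L@[0,.03,-.01]),"block top",f(O+L@[0,0,.067]))
E
```

```text
side tip [249.  96.] pad mid [289. 186.] pad end corners [297. 147.] [297. 170.] lens [119. 377.] plunger [245. 323.] [247. 268.] block top [183. 203.]
top tip [505. 233.] pad mid [553. 210.] pad end corners [519. 188.] [570. 199.] lens [580. 441.] plunger [637. 296.] [531. 273.] block top [530. 337.]
```

Call:
jog_arm --series '[[[0.05,-0.12,1],[0,0,0]],[[0,0,1],[0,0,0]],[[0,0,0.4],[0,0,0]],[[0,0,0.4],[0,0,0]],[[0,0,0],[0,0,0]]]'

```text
clock: 18.1
tool_pos: [0.6031, 0.2287, 0.2923]
tool_rot: [[-0.838, 0.245, 0.488], [0.212, 0.97, -0.123], [-0.503, 0.0, -0.864]]
wrist_force: [-1.2, -0.3, 0.0]
opening: -0.0
gripper_force: 0.0
```

```bash
sed -i 's/,-5.3\]/,0]/' st.py; python3 st.py
```

```text
lamp-axis rel ball_low mm [71.1944 -1.2264 77.068 ] F lamp axes [-0.9015 -0.5799  0.5229] torque [0.0275 0.497  0.0199] 18.1
```

Call:
jog_arm --series '[[[-0.05,0,0.5],[0,0,0]],[[0,0,0.5],[0,0,0]],[[0,0,0],[0,0,0]]]'

```text
clock: 18.48
tool_pos: [0.613, 0.2257, 0.2744]
tool_rot: [[-0.839, 0.245, 0.486], [0.211, 0.97, -0.123], [-0.501, -0.001, -0.865]]
wrist_force: [0.3, -0.2, -1.6]
opening: 0.002
gripper_force: 0.0
```

```bash
python3 st.py
```

```text
lamp-axis rel ball_low mm [71.1291 -1.7567 56.3466] F lamp axes [-0.5348 -0.176  -1.5674] torque [-0.0367  0.4532  0.0195] 18.475
```

Call:
jog_arm --series '[[[0,0,0.5],[0,0,0]],[[0,0,0.3],[0,0,0]],[[0,0,0],[0,0,0]]]'

```text
clock: 18.85
tool_pos: [0.6211, 0.2238, 0.2606]
tool_rot: [[-0.839, 0.245, 0.486], [0.211, 0.97, -0.123], [-0.501, -0.001, -0.865]]
wrist_force: [-0.3, 0.7, 0.6]
opening: 0.001
gripper_force: 0.1
```

```bash
python3 st.py
```

```text
lamp-axis rel ball_low mm [71.4568 -1.6678 40.256 ] F lamp axes [-0.1438  0.6213  0.7669] torque [0.0151 0.4654 0.0222] 18.85
```

```bash
python3 - <<'E'
from h import *
t=vision.read_camera("top");s=vision.read_camera("side"); cv2.imwrite("pics/c7.png",np.hstack([crop(s,265,90,80,100,5),crop(t,165,140,80,100,5)]))
E
```

```text
(no output)
```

View pics/c7.png

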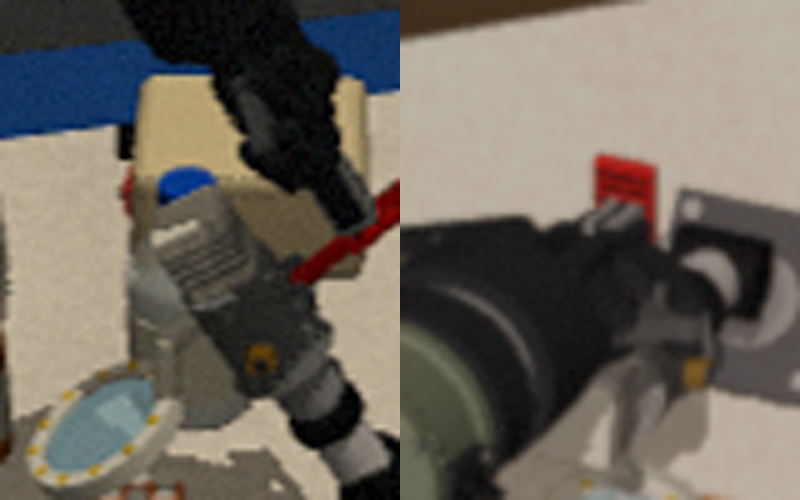

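The fingertip is on the pad (side 350,220) and the lever is going down; continue pressing.

Call:
jog_arm --series '[[[-0.05,0,0.3],[0,0,0]],[[0,0,0.2],[0,0,0]],[[0,0,0],[0,0,0]]]'

```text
clock: 19.32
tool_pos: [0.6273, 0.2224, 0.2533]
tool_rot: [[-0.838, 0.245, 0.487], [0.212, 0.97, -0.123], [-0.503, 0.0, -0.865]]
wrist_force: [0.5, 0.2, 0.8]
opening: 0.0
gripper_force: 0.4
```

```bash
python3 st.py
```

```text
lamp-axis rel ball_low mm [73.2743 -1.4612 30.7406] F lamp axes [0.7835 0.3427 0.4691] torque [ 0.0188  0.2953 -0.0637] 19.325
```

Call:
jog_arm --series '[[[0,0,0.15],[0,0,0]],[[0,0,0],[0,0,0]]]'

```text
clock: 19.58
tool_pos: [0.6287, 0.2222, 0.2509]
tool_rot: [[-0.838, 0.245, 0.487], [0.212, 0.97, -0.123], [-0.503, 0.0, -0.864]]
wrist_force: [0.0, 0.1, 1.9]
opening: -0.003
gripper_force: 0.7
```

```bash
python3 st.py
```

```text
lamp-axis rel ball_low mm [73.3324 -1.3809 27.9589] F lamp axes [0.9438 0.1436 1.672 ] torque [ 0.051   0.2264 -0.0127] 19.575
```

Call:
jog_arm --series '[[[0,0,0.15],[0,0,0]],[[0,0,0.1],[0,0,0]],[[0,0,0],[0,0,0]]]'

```text
clock: 19.95
tool_pos: [0.6315, 0.222, 0.2473]
tool_rot: [[-0.838, 0.244, 0.489], [0.212, 0.97, -0.122], [-0.504, 0.001, -0.864]]
wrist_force: [0.7, 0.7, 4.2]
opening: 0.003
gripper_force: 2.1
```

Call:
jog_arm --series '[[[0,0,0.15],[0,0,0]],[[0,0,0],[0,0,0]]]'

```text
clock: 20.2
tool_pos: [0.6328, 0.2224, 0.2459]
tool_rot: [[-0.837, 0.243, 0.49], [0.211, 0.97, -0.12], [-0.504, 0.002, -0.864]]
wrist_force: [-7.2, 2.2, 12.6]
opening: 0.002
gripper_force: 6.9
```

```bash
python3 st.py
```

```text
lamp-axis rel ball_low mm [74.2038 -0.2085 21.6626] F lamp axes [-0.244   0.4258 14.7289] torque [0.1094 0.5523 0.018 ] 20.2
```

Call:
jog_arm --series '[[[0,0,0.1],[0,0,0]],[[0,0,0],[0,0,0]]]'

```text
clock: 20.45
tool_pos: [0.6335, 0.2227, 0.2451]
tool_rot: [[-0.837, 0.242, 0.49], [0.211, 0.97, -0.119], [-0.505, 0.003, -0.863]]
wrist_force: [-12.1, 3.5, 18.2]
opening: -0.003
gripper_force: 10.6
```

```bash
python3 st.py
```

```text
lamp-axis rel ball_low mm [74.3901  0.2908 20.6846] F lamp axes [-1.8127  0.4939 22.1097] torque [0.0548 0.9422 0.0079] 20.45
```

Call:
jog_arm --series '[[[0,0,-0.5],[0,0,0]],[[0,0,-1],[0,0,0]],[[0,0,-1],[0,0,0]],[[0,0,-1],[0,0,0]],[[0,0,-1],[0,0,0]]]'

```text
clock: 21.08
tool_pos: [0.5883, 0.2317, 0.3192]
tool_rot: [[-0.84, 0.245, 0.485], [0.211, 0.97, -0.124], [-0.5, -0.001, -0.866]]
wrist_force: [0.1, 0.7, -0.1]
opening: -0.0
gripper_force: 0.0
```

Call:
jog_arm --series '[[[0.5,-1,-1],[0,0,0]],[[0.5,-1,-1],[0,0,0]],[[0.5,-1,-1],[0,0,0]],[[0.5,-1,-1],[0,0,0]],[[0,0,0],[0,0,0]]]'

```text
clock: 21.7
tool_pos: [0.4963, 0.1722, 0.3693]
tool_rot: [[-0.838, 0.245, 0.487], [0.212, 0.97, -0.123], [-0.502, 0.0, -0.865]]
wrist_force: [0.1, 0.7, 0.1]
opening: -0.002
gripper_force: 0.0
```

```bash
python3 - <<'E'
from h import *
t=vision.read_camera("top");s=vision.read_camera("side"); cv2.imwrite("pics/c8.png",np.hstack([crop(s,255,95,100,140,4),crop(t,165,140,100,140,4)]))
np.set_printoptions(precision=0,suppress=True)
L=sleeve(-14);O=np.array([.581,.2355,.19])+L@[0,.0012,.003]
for a in(0,10,20):
    c,s_=np.cos(np.radians(a)),np.sin(np.radians(a))
    X=O+L@[.028+.076*c,0,.076*s_]
    print(a,[(proj(n,X)-o)*4+[k,0] for n,o,k in(("side",(255,95),0),("top",(165,140),400))])
print([(proj(n,O+L@[.028,0,0])-o)*4+[k,0] for n,o,k in(("side",(255,95),0),("top",(165,140),400))])
E
```

```text
0 [array([386., 154.]), array([591., 107.])]
10 [array([374., 138.]), array([582., 116.])]
20 [array([359., 125.]), array([573., 129.])]
[array([277., 205.]), array([581., 243.])]
```

View pics/c8.png

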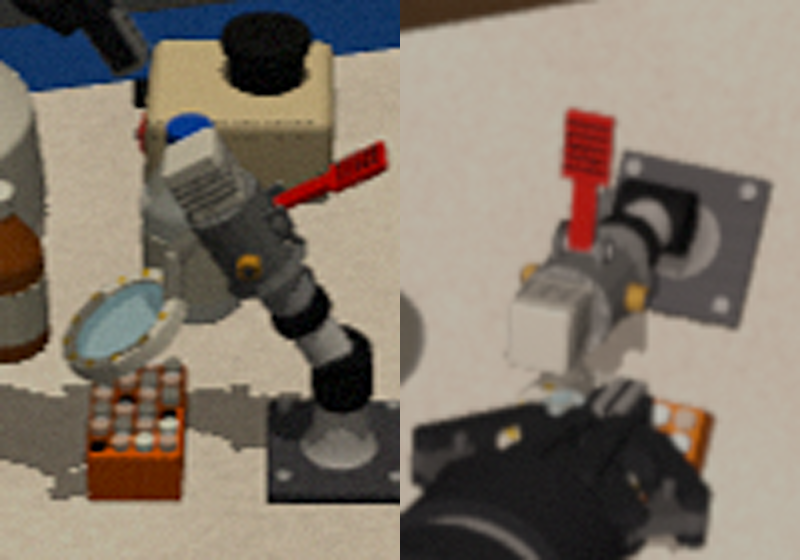

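The final picture shows the lever fully down: its tip at side (385,155) and top (590,112) matches the prediction for 0° (386,154). The lens is over the rack at side (122,325), the scene is undisturbed and the gripper is clear.

```bash
python3 -c "
from station import ctrl
print(ctrl.sign_off())"
```

```text
the job is handed in; nothing more can be done
None
```

The lamp is on the ball post and the red lever is pressed fully down, with the lens hanging over the orange rack. It landed firmly at about 17 N, the lever met a hard stop at about 22 N, nothing else appeared moved, and I handed the job in at about 22 s; no verdict came back.

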